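Check the infrared thermometer against the red reference plate

TASK

Pull the yellow infrared thermometer out of its blue holster, lay it on the black rubber mat with the dial up and let go; then turn its dial from where it stands to the red mark and let go of the dial. Take it up again by its black rubber handle, point its nose squarely at the middle of the red-ringed reference plate from about 10 cm away and hold it still there for two seconds, then lay it back on the mat, dial up and still on red. Do not bump the two plates or shift the other things lying about.

Things in the scene. Friction and masses are not known exactly. Their poses are not given: they have to be found in the camera images.
- thermometer_mid (a point): Middle of the loose infrared thermometer (0.33 kg), 15 mm above its flat underside, on the dial's axis. x: to its nose, z: up on the dial side. 220 mm long (x -110 to +110), 30 mm high without dial. Yellow nose: x +37 to +110, 34 mm wide, grip at about x = +85. Round dial housing: 74 mm across at x = 0. Black handle: x -110 to -37.
- handle: Black rubber handle of the thermometer, 40 mm wide, 30 mm high; origin in its middle, 70 mm behind the thermometer's middle, axes as thermometer_mid. It starts inside the holster. The thermometer balances some 20 mm behind its middle; a grip of 30 to 70 N on the handle or nose holds it level.
- lens (a point): Centre of the lens in the thermometer's front end, x = +110 mm from its middle; x points along the line of sight, out of the nose.
- dial_grip (a point): Middle of the dial's grip bar (40 mm long, 14 mm thick, 24 mm high: 12 mm below to 12 mm above this point), on the dial's axis, 33.5 mm above thermometer_mid. x points along the bar to its white pointer line, so pinch it across y; z is up. A disc 42 mm across lies under the bar.
- dial (a joint): Dial angle (rad), growing clockwise from above. Notches, coloured dots: 0 white, 0.70 yellow, 1.40 red, 2.09 blue, then a stop. From above, counter-clockwise from the nose, the pointer is at 1.05 - angle: red is 0.35 rad right of the nose. It snaps to the nearest notch; about 0.05 N m moves it, too little to turn the thermometer on the mat. Starts at white or yellow.
- holster: Blue sleeve fixed to the bench, 72 mm along x, 58 mm wide (90 over its feet), 43 mm high, roofed, no floor, open at +x; inside 48 wide, 38 high. Origin: its middle, on the bench. The thermometer rests on the bench with its handle some 66 mm inside (x axes agree); pull it straight out along +x by at least 75 mm before raising it over 6 mm or turning it.
- mat: Thick black rubber mat fixed to the bench, 300 mm along its x, 150 mm along y, 10 mm thick; origin in the middle of its underside. Its x roughly points the way the thermometer points in the holster and the way to the plates.
- red_plate_centre (a point): Middle of the black 58 mm disc with the red ring (76 mm) on the upright front face of the red reference plate, 85 mm above the bench; x points straight into the face, so the lens's x should agree with it. The grey housing is 84 mm wide, 125 mm high, fixed to the bench.
- red_plate: The red-ringed reference plate's stand, fixed; origin on the bench under the disc, front face towards its -x.
- blue_plate: The other reference plate, the same but with a blue ring: not the one to be measured. The two may be in either order.
- tape_2: Bystander: roll of yellowish masking tape lying flat, 100 mm across, 25 mm high; origin at the centre of its underside.
- grease_tin: Bystander: red tin with grey lid, 66 mm across, 46 mm high; origin at the centre of its underside.
- bolt1: Bystander: grey hexagon bolt standing on its head, 27 mm wide, 50 mm high; origin at the centre of its underside.
- bearing: Bystander: ball bearing lying flat, 52 mm across, 15 mm high; origin at the centre of its underside.
- safety_magnet: Bystander: red triangular welding magnet lying flat, 85 mm, 20 mm high; origin at the centre of its underside.
- steel_block: Bystander: ground steel block 40 x 60 x 39 mm; origin at the centre of its underside.
Mind the look-alikes: they are no part of the job. Leave any purple look-alike of the red_plate alone.

How it is judged:
On the way, in this order (a step that is already met when the one before it is completed fails the run):
1. the thermometer lies on the mat, dial up, and is let go (x of thermometer_mid in the frame of mat between -0.08 and 0.08 m and y of thermometer_mid in the frame of mat between -0.055 and 0.055 m and z of thermometer_mid in the frame of mat between 0.019 and 0.033 m and angle between thermometer_mid's own z axis and vertical below 0.12 rad and linear speed of handle below 0.03 m/s and contact force between the fingers and anything else below 0.1 N), for 0.2 s.
2. the dial is set to red while it lies on the mat, and let go (all of step 1 and value of joint dial between 1.246 and 1.546 rad), for 0.2 s.
3. held by the handle, it points squarely at the middle of the red-ringed plate from about 10 cm, still, dial on red (x of red_plate_centre in the frame of lens between 0.06 and 0.15 m and y of red_plate_centre in the frame of lens between -0.018 and 0.018 m and z of red_plate_centre in the frame of lens between -0.018 and 0.018 m and angle between the x axis of lens and the x axis of red_plate_centre, either way round below 0.26 rad and linear speed of handle below 0.03 m/s and angular speed of handle below 0.2 rad/s and contact force between the fingers and handle above 0.5 N and value of joint dial between 1.246 and 1.546 rad), for 1.5 s.
At the end, for the whole second after the job is handed in: The thermometer lies at rest on the mat, flat, dial up (middle within 80 mm of the mat's middle lengthwise and 55 mm across), the dial within 0.15 rad of red (x of thermometer_mid in the frame of mat between -0.08 and 0.08 m and y of thermometer_mid in the frame of mat between -0.055 and 0.055 m and z of thermometer_mid in the frame of mat between 0.019 and 0.033 m and angle between thermometer_mid's own z axis and vertical below 0.12 rad and linear speed of handle below 0.03 m/s and value of joint dial between 1.246 and 1.546 rad); the robot touches nothing.
It fails at once if a reference plate is bumped (more than 3 N) (contact force between any of red_plate, blue_plate and anything else above 3 N).
It fails at once if a bystander is shifted more than 30 mm (distance of any of tape_2, grease_tin, bolt1, bearing, safety_magnet, steel_block from where it was at the start of the episode above 0.03 m).
It also fails if it takes over 64 s, if anything falls off the work surface, if the arm or the gripper's body presses on something with over 40 N, if the wrist force passes 120 N, or if a joint passes its speed limit or range.

ROBOT

A 6-joint arm with a two-finger parallel gripper is mounted at the origin on a cart in front of the work surface, level with it; the furniture and walls round the work are solid. World frame = base frame: x ahead of the robot, y to its left, z up, the work surface at z = 0. Lengths are in m, angles in rad, forces in N, time in s.
With the tool pointing down it reaches from about 0.375 to 0.975 m from the base axis. Payload 3.8 kg.
Tool frame: the origin (TCP) lies at the very end of the fingers, on their centre line; the grasp point (between the pads) lies robot.grip_depth behind it (robot.grip_depth is the distance from the TCP to the grasp point, in m); z points along the fingers, y is the line along which they close (so a half turn about z gives the same grasp; the last joint's range is limited). The gripper opens to 85 mm and grips with 20 to 120 N. Pads are 22 mm wide; open, the fingers measure 114 mm over their backs; the gripper's body (76 mm by 85 mm) begins 54 mm behind the grasp point. The pads swing forward as they close: fully open they stand 13 mm farther back than shut.
Start: joints at [1.23, 0.264, 1.604, -0, 1.274, -0.037], TCP at [0.202, 0.644, 0.231] pointing down, gripper open.
Joint ranges: [-2.63, 2.63], [-0.94, 2.18], [0.31, 2.57], [-1.31, 4.45], [0, 2.66], [-2.55, 2.55]. Speed limits (rad/s): [2.57, 2.57, 3.14, 3.14, 3.14, 3.14].

INTERFACE

Orientations are given as a rotation vector (axis times angle).
In Python, from bench import sensors, optics, order, robot gives the robot as it stands.
- The arm moves only by the shell command python3 -m crank 'ROWS'. ROWS is JSON, a list of rows, each an object with "gripper": the finger opening in m, from 0 to 0.0854; "translation": the shift along the world's x, y, z in m, a list of three; "dr": the turn, a rotation vector about the world's x, y, z in rad, a list of three. In form: [{"gripper": gripper, "translation": [tx, ty, tz], "dr": [wx, wy, wz]}, ...]. A call has 1 to 20 rows; each row shifts and turns the commanded pose from where the row before left it; what a row does not reach is not made up. A row lasts 1/8 s, in which the tool goes at most 62.5 mm and 10.7 degrees, less where a joint would pass 70% of its speed; a pose out of reach is approached as far as the arm can. A call with a gripper value outside its range is refused whole. The fingers move at their own pace and stop on an object; the grip force is fixed at half the most. Time passes only in rows, so rows that do not move let the fingers close. It gives the time, the measured TCP pose, the force, the opening and the grip force at its end, in the units of the state.
- sensors.state(): the state, without advancing time (a new reading comes with each control period).
- optics.capture(name): name is "scene" or "top" or "wrist"; returns a dict with "color" (480x640x3 uint8, red, green, blue), "depth" (480x640 float32, m along the optical axis (not along the pixel's ray), 0 where there is no reading), "fx", "fy", "cx", "cy" (pixels), "k1" (the pictures are not rectified: a ray, as slopes to the right and down, at radius r is drawn at 1 + k1 r^2 times it, then the intrinsics apply), "extrinsics" (4x4, takes a point from camera to world coordinates). Camera axes: x right, y up, looking along -z (the intrinsics and any distortion apply to the point x, -y, -z); pixel columns grow to the right and rows downward; lengths in m; the calibration is good to about 2 mm. A picture is of the moment at which its call begins.
- order.hand_in(): hands the job in; it is judged then, once.
The state is a dict: "time_s": time; "q": joint angles; "dq": joint speeds; "effort": joint torques, N m; "ee_pos": TCP position; "tool_rot": TCP orientation; "contact_force": force on the tool from outside, world axes, zero at the start; "moment": the same for the moment, N m; "opening": finger opening in m; "gripper_force": force on a finger pad.
Only numpy, scipy, OpenCV 4.12 (cv2) and the standard library are available. Lean on these libraries where they do the work, as an engineer would, in place of code of your own. Each camera call takes 0.05 s, during which the arm holds its last target. There are 200 camera calls.

## Working session

There is one attempt and no reset: what is moved stays moved. The work goes in short steps, Python scripts to look and compute and a shell command to move; the robot and the scene stay as the last step left them, time stands still between calls to the robot, and variables do not carry over. Pictures are saved under pics/ and viewed, at most 10 in all, crops included, and the job is handed in when it is done.

```bash
mkdir -p pics; ls
cat > h.py <<'E'
import numpy as np, cv2
from bench import sensors, optics, order, robot
def cap(n,save=None):
    c=optics.capture(n)
    if save: cv2.imwrite(save,c["color"][:,:,::-1])
    return c
def rays(c,uv):
    uv=np.asarray(uv,float).reshape(-1,2)
    d=np.c_[(uv[:,0]-c["cx"])/c["fx"],(uv[:,1]-c["cy"])/c["fy"]]
    s=d.copy()
    for _ in range(20): s=d/(1+c["k1"]*(s**2).sum(1,keepdims=True))
    E=np.asarray(c["extrinsics"])
    return E[:3,3], np.c_[s[:,0],-s[:,1],-np.ones(len(s))]@E[:3,:3].T
def plane(c,uv,z):
    o,r=rays(c,uv); return o+r*((z-o[2])/r[:,2])[:,None]
def depthpts(c,uv):
    o,r=rays(c,uv); uv=np.asarray(uv,int).reshape(-1,2)
    return o+r*c["depth"][uv[:,1],uv[:,0]][:,None]
E
python3 - <<'E'
from h import *
s=sensors.state();print(s["ee_pos"],s["tool_rot"],robot.grip_depth,s["opening"])
for n in("scene","top"):
    c=cap(n,f"pics/{n}.png");print(n,c["fx"],c["k1"],np.round(c["extrinsics"],3).tolist())
E
```

```text
pics
[0.20168277 0.64338998 0.22992738] [-0.47530924 -3.1049988   0.00350831] 0.0187 0.08544601130357224
scene 622.0207820817625 -0.02442058569928922 [[-0.676, 0.309, -0.669, -0.656], [-0.737, -0.272, 0.618, 1.064], [0.009, 0.911, 0.412, 0.82], [0.0, 0.0, 0.0, 1.0]]
top 523.0263783467791 -0.09382320124358964 [[-0.034, 0.971, -0.237, 0.173], [-0.999, -0.032, 0.01, -0.006], [0.002, 0.237, 0.972, 1.649], [0.0, 0.0, 0.0, 1.0]]
```

View pics/scene.png

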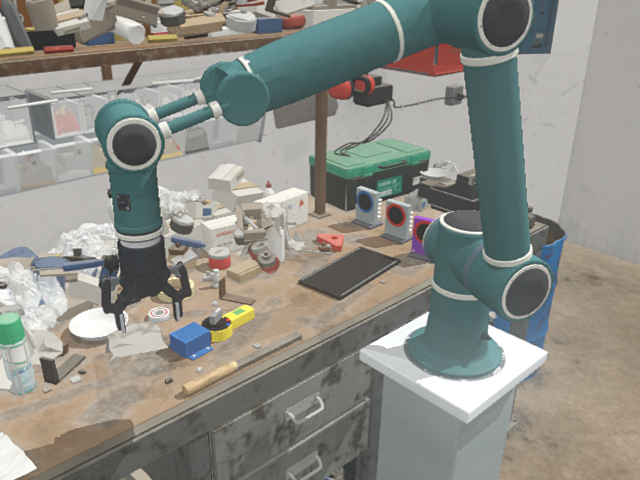

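View pics/top.png

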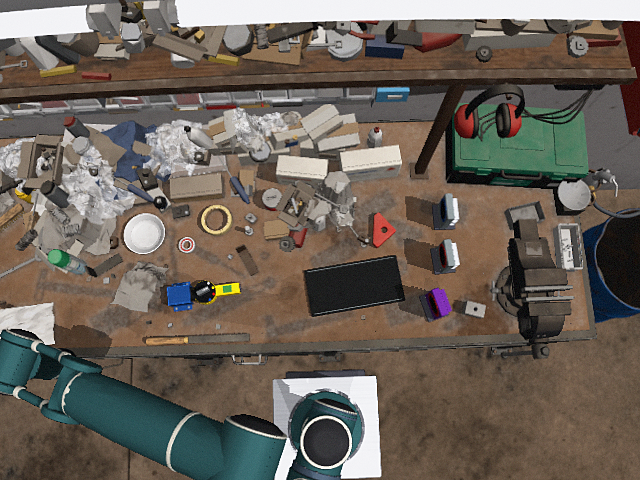

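Scene view: thermometer (yellow, nose ~(240,315), dial ~(215,325)) in blue holster (190,340); mat (350,272); plates: blue ring (368,203), red ring (398,215), purple look-alike (423,235). Top view: thermometer dial (205,291), nose (228,289), holster (179,295), mat (355,285), plates blue (447,211), red (448,256), purple (437,303).
Look-alikes for the target: screwdriver (165,340, top), tape roll (215,219), and for the plate, purple (437,303). I choose the yellow tool next to the blue holster, and the red-ringed plate.

Run:
```python
from h import *
t=cap("top");s=cap("scene")
def mask(c,lo,hi,box):
    h=cv2.cvtColor(c["color"],cv2.COLOR_RGB2HSV);m=cv2.inRange(h,lo,hi)
    z=np.zeros_like(m);x0,y0,x1,y1=box;z[y0:y1,x0:x1]=m[y0:y1,x0:x1];return z
def rect(c,m,z):
    k=max(cv2.findContours(m,0,1)[0],key=cv2.contourArea)
    p=plane(c,k.reshape(-1,2),z)[:,:2]; r=cv2.minAreaRect((p*1000).astype(np.float32)); return r,len(k),cv2.boundingRect(k)
print("yel nose",rect(t,mask(t,(22,150,90),(35,255,255),(213,275,250,305)),.03))
print("yel scene",rect(s,mask(s,(22,150,90),(35,255,255),(228,295,265,335)),.03))
print("holster",rect(t,mask(t,(105,120,60),(125,255,255),(160,275,195,315)),.043))
print("mat",rect(t,mask(t,(0,0,0),(180,255,45),(295,245,412,325)),.01))
# red ring
m=mask(s,(0,150,90),(6,255,255),(383,198,412,240))|mask(s,(174,150,90),(180,255,255),(383,198,412,240))
k=np.vstack(cv2.findContours(m,0,1)[0]);e=cv2.fitEllipse(cv2.convexHull(k));print("ring",e)
# face plane from depth
uv=np.argwhere(m>0)[:,::-1];P=depthpts(s,uv);P=P[np.abs(P-np.median(P,0)).max(1)<.06]
print("ring depth centre",P.mean(0),np.median(P,0),P.min(0),P.max(0)); n=np.linalg.svd(P-P.mean(0))[2][2];print("n",n)
o,r=rays(s,[e[0]]);
print("ray at z=.085",plane(s,[e[0]],.085))
# top view: plate top depth
ys,xs=np.mgrid[236:274,428:462];uv=np.c_[xs.ravel(),ys.ravel()];P=depthpts(t,uv);q=P[(P[:,2]>.112)&(P[:,2]<.14)]
print("plate top",len(q),cv2.minAreaRect((q[:,:2]*1000).astype(np.float32)))
ys,xs=np.mgrid[283:325,420:460]
# thermometer depth profile
ys,xs=np.mgrid[275:308,165:246];P=depthpts(t,np.c_[xs.ravel(),ys.ravel()])
for lo,hi in((.02,.036),(.036,.05),(.05,.075)):
    q=P[(P[:,2]>lo)&(P[:,2]<hi)];print(lo,len(q),q.min(0),q.max(0))
a=cv2.resize(s["color"][290:370,160:270],None,fx=5,fy=5,interpolation=2);b=cv2.resize(s["color"][180:260,350:440],None,fx=2.7,fy=5,interpolation=2)
b=cv2.resize(t["color"][270:312,160:250],(550,257),interpolation=2)
cv2.imwrite("pics/crop.png",np.vstack([a[:340],b])[:,:,::-1])
```

```text
yel nose (((419.69207763671875, 293.89007568359375), (53.81774139404297, 85.23556518554688), 1.6489921808242798), 83, (213, 283, 28, 19))
yel scene (((395.3833312988281, 321.650146484375), (34.645713806152344, 116.73566436767578), 15.295400619506836), 70, (228, 310, 26, 25))
holster (((407.4055480957031, 438.5978088378906), (87.20336151123047, 77.80604553222656), 6.026825904846191), 103, (167, 282, 26, 30))
mat (((431.73370361328125, -105.96699523925781), (151.37451171875, 301.7621154785156), 7.6723480224609375), 273, (304, 255, 101, 62))
ring ((395.3955383300781, 214.68609619140625), (16.863670349121094, 22.165294647216797), 155.3524169921875)
ring depth centre [ 0.50129633 -0.37443117  0.08811697] [ 0.49858195 -0.37503245  0.08980312] [ 0.46783649 -0.38518671  0.05162529] [ 0.54054222 -0.36073851  0.12164015]
n [-0.05061457  0.99853172 -0.01930216]
ray at z=.085 [[ 0.50684213 -0.37745914  0.085     ]]
plate top 257 ((501.8662414550781, -389.6397705078125), (84.35478210449219, 29.06191062927246), 4.559830188751221)
0.02 657 [0.38077249 0.25246871 0.02000554] [0.4707107  0.49274426 0.03599683]
0.036 464 [0.38057565 0.26274717 0.03602053] [0.45401918 0.48002819 0.04972158]
0.05 68 [0.38882384 0.34567942 0.05004691] [0.43923564 0.46904009 0.06774404]
```

View pics/crop.png

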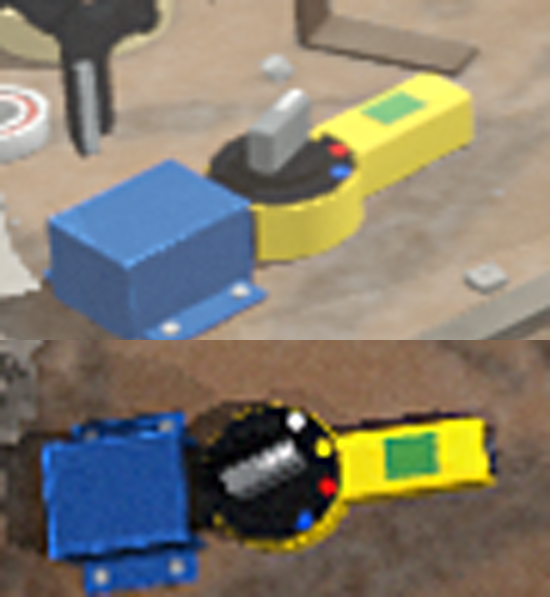

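Crop confirms the thermometer: the bar points at the yellow dot (dial at 0.70), and nose, dots and holster match the description. Moving above the nose for a close look.

```bash
python3 -m crank '[{"gripper":0.085,"translation":[0.018,-0.031,0],"dr":[0,0,-0.097]},{"gripper":0.085,"translation":[0.018,-0.031,0],"dr":[0,0,-0.097]},{"gripper":0.085,"translation":[0.018,-0.031,0],"dr":[0,0,-0.097]},{"gripper":0.085,"translation":[0.018,-0.031,0],"dr":[0,0,-0.097]},{"gripper":0.085,"translation":[0.018,-0.031,0],"dr":[0,0,-0.097]},{"gripper":0.085,"translation":[0.018,-0.031,0],"dr":[0,0,-0.097]},{"gripper":0.085,"translation":[0.018,-0.031,0],"dr":[0,0,-0.097]},{"gripper":0.085,"translation":[0.018,-0.031,0],"dr":[0,0,-0.097]},{"gripper":0.085,"translation":[0.018,-0.031,0],"dr":[0,0,-0.097]},{"gripper":0.085,"translation":[0.018,-0.031,0],"dr":[0,0,-0.097]},{"gripper":0.085,"translation":[0.018,-0.031,0],"dr":[0,0,-0.097]},{"gripper":0.085,"translation":[0.018,-0.031,0],"dr":[0,0,-0.097]},{"gripper":0.085,"translation":[0,0,0],"dr":[0,0,0]}]'
cat >> h.py <<'E'
def pose():
    from scipy.spatial.transform import Rotation as R
    s=sensors.state();M=R.from_rotvec(s["tool_rot"]).as_matrix()
    print("t",s["time_s"],"p",np.round(s["ee_pos"],4),"closing deg",np.degrees(np.arctan2(M[1,1],M[0,1])).round(2),"z",M[:,2].round(3),"F",np.round(s["contact_force"],1),"open",round(s["opening"],4),"gf",s["gripper_force"],"q",np.round(s["q"],2))
E
python3 - <<'E'
from h import *
pose();c=cap("wrist","pics/w1.png");print(c["fx"],np.round(c["extrinsics"],3).tolist())
E
```

```text
time_s: 1.82
ee_pos: [0.4187, 0.2703, 0.2312]
tool_rot: [2.108, 2.329, -0.001]
contact_force: [-1.0, -0.2, -0.5]
opening: 0.0851
gripper_force: 0.0
t 1.825 p [0.4187 0.2703 0.2312] closing deg 5.71 z [ 0.    -0.001 -1.   ] F [-1.  -0.2 -0.5] open 0.0851 gf 0.0 q [ 0.52 -0.07  1.97 -0.    1.24  0.42]
330.56521520693843 [[0.995, -0.095, -0.031, 0.41], [0.1, 0.946, 0.309, 0.35], [-0.0, -0.311, 0.95, 0.373], [0.0, 0.0, 0.0, 1.0]]
```

View pics/w1.png

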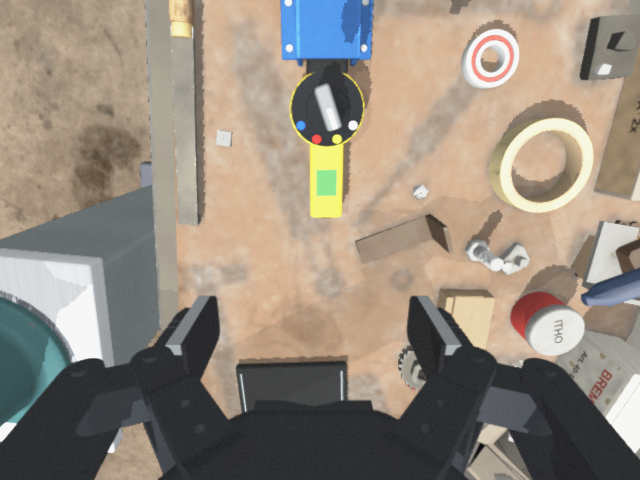

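Wrist view: dial centre (328,106), nose from (327,145) to end (326,217), holster above (327,25), mat edge at (292,365); nothing lies between nose and mat.

Run:
```python
from h import *
c=cap("wrist");h=cv2.cvtColor(c["color"],cv2.COLOR_RGB2HSV)
m=cv2.inRange(h,(24,150,120),(34,255,255))
def row(y):
    xs=np.where(m[y,290:365]>0)[0]+290;return xs.min(),xs.max()+1
for y in (155,170,185,200,210):
    a,b=row(y);P=plane(c,[[a,y],[b,y]],.03);print(y,a,b,P.mean(0)[:2].round(4),np.linalg.norm(P[1]-P[0]).round(4))
P=np.array([plane(c,[[a,y],[b,y]],.03).mean(0) for y in range(152,212,3) for a,b in[row(y)]])
k=np.polyfit(P[:,1],P[:,0],1);print("dx/dy",k[0],"angle of perp deg",np.degrees(np.arctan(-k[0])))
ys=np.where(m[:,326]>0)[0];ye=ys[ys>180].max()+1
e=plane(c,[[326,ye]],.03)[0];print("nose end",ye,e,depthpts(c,[[326,205],[326,150]]))
d=np.array([-k[0],-1]);d/=np.linalg.norm(d);e[0]=np.polyval(k,e[1])
print("dir",d,"mid",e[:2]-.11*d,"grip",e[:2]-.025*d)
hb=cv2.inRange(h,(105,120,60),(125,255,255));r=cv2.findContours(hb[:75,270:385],0,1)[0];r=max(r,key=cv2.contourArea).reshape(-1,2)+[270,0]
for y in (10,30,50):
    xs=r[np.abs(r[:,1]-y)<2][:,0]
    if len(xs):print("hol",y,plane(c,[[xs.min(),y],[xs.max(),y]],0.0)[:,:2].mean(0))
```

```text
155 342 344 [0.4421 0.3268] 0.002
170 311 343 [0.4277 0.3102] 0.0329
185 341 343 [0.445  0.2964] 0.0021
200 341 342 [0.4465 0.2806] 0.0011
210 341 342 [0.4479 0.2698] 0.0011
dx/dy -0.23777754707870494 angle of perp deg 13.375270687833792Traceback (most recent call last):
  File "<stdin>", line 10, in <module>
    return umr_maximum(a, axis, None, out, keepdims, initial, where)
ValueError: zero-size array to reduction operation maximum which has no identity
```

Mask too strict on hue; loosening it using saturation/brightness.

Run:
```python
from h import *
c=cap("wrist");h=cv2.cvtColor(c["color"],cv2.COLOR_RGB2HSV)
print(h[200,326],h[185,326],h[200,350])
m=cv2.inRange(h,(20,170,140),(75,255,255)); 
k=max(cv2.findContours(m[140:230,290:365],0,1)[0],key=cv2.contourArea).reshape(-1,2)+[290,140]
F=np.zeros_like(m);cv2.drawContours(F,[k],-1,255,-1)
P=[];W=[]
for y in range(156,210,3):
    xs=np.where(F[y]>0)[0];p=plane(c,[[xs.min(),y],[xs.max()+1,y]],.03);P.append(p.mean(0));W.append(np.linalg.norm(p[1]-p[0]))
P=np.array(P);print("w",np.round(W,4))
k2=np.polyfit(P[:,1],P[:,0],1);print("perp deg",np.degrees(np.arctan(-k2[0])),np.std(P[:,0]-np.polyval(k2,P[:,1])))
e=plane(c,[[326,k[:,1].max()+1]],.03)[0]
d=np.array([-k2[0],-1]);d/=np.linalg.norm(d);e[0]=np.polyval(k2,e[1])
print("end",e,"dir",d,"mid",e[:2]-.11*d,"grip",e[:2]-.025*d,depthpts(c,[[326,205],[326,150]]))
```

```text
[ 30 125 247] [ 61  96 234] [ 14  66 215]Traceback (most recent call last):
  File "<stdin>", line 5, in <module>
ValueError: max() iterable argument is empty
```

Run:
```python
from h import *
c=cap("wrist");h=cv2.cvtColor(c["color"],cv2.COLOR_RGB2HSV)
m=cv2.inRange(h,(22,80,140),(75,255,255)); 
k=max(cv2.findContours(m[140:230,290:365],0,1)[0],key=cv2.contourArea).reshape(-1,2)+[290,140]
F=np.zeros_like(m);cv2.drawContours(F,[k],-1,255,-1)
P=[];W=[]
for y in range(156,210,3):
    xs=np.where(F[y]>0)[0];p=plane(c,[[xs.min(),y],[xs.max()+1,y]],.03);P.append(p.mean(0));W.append(np.linalg.norm(p[1]-p[0]))
P=np.array(P);print("w",np.round(W,4))
k2=np.polyfit(P[:,1],P[:,0],1);print("perp deg",np.degrees(np.arctan(-k2[0])),np.std(P[:,0]-np.polyval(k2,P[:,1])))
e=plane(c,[[326,k[:,1].max()+1]],.03)[0]
d=np.array([-k2[0],-1]);d/=np.linalg.norm(d);e[0]=np.polyval(k2,e[1])
print("end",e,"dir",d,"mid",e[:2]-.11*d,"grip",e[:2]-.025*d,depthpts(c,[[326,205],[326,150]]))
```

```text
w [0.0345 0.0346 0.0347 0.0348 0.0348 0.0339 0.034  0.0341 0.0342 0.0343
 0.0344 0.0345 0.0346 0.0347 0.0337 0.0349 0.0339 0.034 ]
perp deg 5.6657985240598085 0.0001638804896433996
end [0.43307927 0.258271   0.03      ] dir [ 0.09872576 -0.99511468] mid [0.42221944 0.36773361] grip [0.43061113 0.28314887] [[0.43035484 0.2743231  0.02849845]
 [0.42374187 0.33096476 0.02884883]]
```

```bash
python3 -m crank '[{"gripper":0.085,"translation":[0.006,0.0065,-0.04],"dr":[0,0,0]},{"gripper":0.085,"translation":[0.006,0.0065,-0.05],"dr":[0,0,0]},{"gripper":0.085,"translation":[0,0,-0.05],"dr":[0,0,0]},{"gripper":0.085,"translation":[0,0,-0.045],"dr":[0,0,0]},{"gripper":0.085,"translation":[0,0,-0.03],"dr":[0,0,0]},{"gripper":0.085,"translation":[0,0,-0.012],"dr":[0,0,0]},{"gripper":0.02,"translation":[0,0,0],"dr":[0,0,0]},{"gripper":0.02,"translation":[0,0,0],"dr":[0,0,0]},{"gripper":0.02,"translation":[0,0,0],"dr":[0,0,0]},{"gripper":0.02,"translation":[0,0,0],"dr":[0,0,0]},{"gripper":0.02,"translation":[0,0,0],"dr":[0,0,0]}]'; python3 -c "
from h import *
pose()"
```

```text
time_s: 3.4
ee_pos: [0.4313, 0.2859, 0.0062]
tool_rot: [2.103, 2.332, 0.005]
contact_force: [-0.9, -0.2, 7.0]
opening: 0.0328
gripper_force: 61.9
t 3.4 p [0.4313 0.2859 0.0062] closing deg 5.91 z [ 0.003  0.002 -1.   ] F [-0.9 -0.2  7. ] open 0.0328 gf 61.8734085559845 q [0.54 0.22 2.12 0.   0.79 0.43]
```

```bash
python3 -m crank '[{"gripper":0.02,"translation":[0,0,0.003],"dr":[0,0,0]},{"gripper":0.02,"translation":[0.0012,-0.012,0],"dr":[0,0,0]},{"gripper":0.02,"translation":[0.0012,-0.012,0],"dr":[0,0,0]},{"gripper":0.02,"translation":[0.0012,-0.012,0],"dr":[0,0,0]},{"gripper":0.02,"translation":[0.0012,-0.012,0],"dr":[0,0,0]},{"gripper":0.02,"translation":[0.0012,-0.012,0],"dr":[0,0,0]},{"gripper":0.02,"translation":[0.0012,-0.012,0],"dr":[0,0,0]},{"gripper":0.02,"translation":[0.0012,-0.012,0],"dr":[0,0,0]},{"gripper":0.02,"translation":[0.0012,-0.012,0],"dr":[0,0,0]},{"gripper":0.02,"translation":[0,0,0],"dr":[0,0,0]}]'; python3 -c "
from h import *
pose(); t=cap('top','pics/t2.png'); w=cap('wrist')
cv2.imwrite('pics/c2.png',np.vstack([cv2.resize(t['color'][265:325,150:290],None,fx=4,fy=4),cv2.resize(w['color'],(560,340))])[:,:,::-1])"
```

```text
time_s: 4.65
ee_pos: [0.4395, 0.1881, 0.0072]
tool_rot: [-2.106, -2.332, 0.001]
contact_force: [-0.0, -0.2, -3.3]
opening: 0.0328
gripper_force: 60.8
t 4.65 p [0.4395 0.1881 0.0072] closing deg 5.83 z [-0. -0. -1.] F [-0.  -0.2 -3.3] open 0.0328 gf 60.78717112541199 q [ 0.35  0.16  2.2  -0.    0.78  0.25]
```

View pics/c2.png

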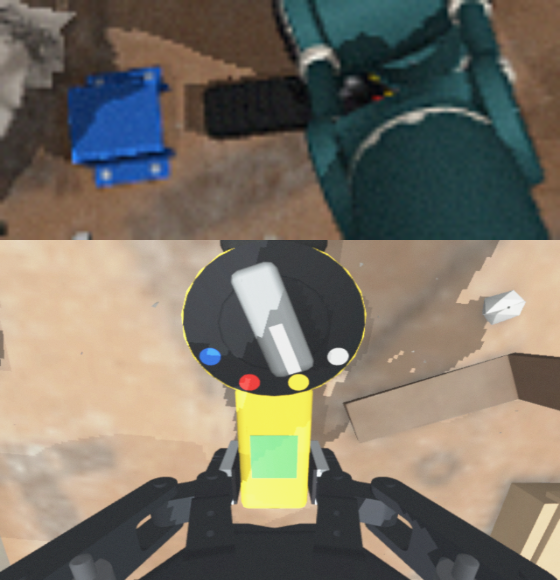

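Free of the holster (gap between holster and handle end at top-crop x 165–205), dial pointer on yellow. Carrying it to the mat.

```bash
python3 -m crank '[{"gripper":0.02,"translation":[0,0,0.025],"dr":[0,0,0]},{"gripper":0.02,"translation":[0.0003,-0.0375,0.035],"dr":[0,0,0.003]},{"gripper":0.02,"translation":[0.0003,-0.0375,0],"dr":[0,0,0.003]},{"gripper":0.02,"translation":[0.0003,-0.0375,0],"dr":[0,0,0.003]},{"gripper":0.02,"translation":[0.0003,-0.0375,0],"dr":[0,0,0.003]},{"gripper":0.02,"translation":[0.0003,-0.0375,0],"dr":[0,0,0.003]},{"gripper":0.02,"translation":[0.0003,-0.0375,0],"dr":[0,0,0.003]},{"gripper":0.02,"translation":[0.0003,-0.0375,0],"dr":[0,0,0.003]},{"gripper":0.02,"translation":[0.0003,-0.0375,0],"dr":[0,0,0.003]},{"gripper":0.02,"translation":[0.0003,-0.0375,0],"dr":[0,0,0.003]},{"gripper":0.02,"translation":[0.0003,-0.0375,0],"dr":[0,0,0.003]},{"gripper":0.02,"translation":[0,0,-0.02],"dr":[0,0,0]},{"gripper":0.02,"translation":[0,0,-0.015],"dr":[0,0,0]},{"gripper":0.02,"translation":[0,0,0],"dr":[0,0,0]}]'; python3 -c "
from h import *
pose(); t=cap('top','pics/t3.png')"
```

```text
time_s: 6.5
ee_pos: [0.4409, -0.1846, 0.0305]
tool_rot: [-2.065, -2.362, 0.002]
contact_force: [-0.4, 0.2, -2.7]
opening: 0.0326
gripper_force: 60.7
t 6.5 p [ 0.4409 -0.1846  0.0305] closing deg 7.67 z [-0.004  0.002 -1.   ] F [-0.4  0.2 -2.7] open 0.0326 gf 60.69021821022034 q [-0.45  0.12  2.19  0.    0.84 -0.58]
```

```bash
python3 -m crank '[{"gripper":0.02,"translation":[0,0,-0.008],"dr":[0,0,0]},{"gripper":0.02,"translation":[0,0,-0.005],"dr":[0,0,0]},{"gripper":0.02,"translation":[0,0,-0.002],"dr":[0,0,0]},{"gripper":0.045,"translation":[0,0,0],"dr":[0,0,0]},{"gripper":0.06,"translation":[0,0,0],"dr":[0,0,0]},{"gripper":0.06,"translation":[0,0,0],"dr":[0,0,0]},{"gripper":0.06,"translation":[0,0,0.02],"dr":[0,0,0]},{"gripper":0.06,"translation":[0,0,0.04],"dr":[0,0,0]},{"gripper":0.085,"translation":[0.0,0.03,0.06],"dr":[0,0,0]},{"gripper":0.085,"translation":[0.0,0.0,0.06],"dr":[0,0,0]},{"gripper":0.085,"translation":[0,0,0],"dr":[0,0,0]}]'
python3 - <<'E'
from h import *
pose();c=cap("wrist","pics/w4.png");h=cv2.cvtColor(c["color"],cv2.COLOR_RGB2HSV)
m=cv2.inRange(h,(22,80,100),(75,255,255))
ks=sorted(cv2.findContours(m,0,1)[0],key=cv2.contourArea)[-3:]
for k in ks:print(cv2.contourArea(k),cv2.boundingRect(k))
E
```

```text
time_s: 7.92
ee_pos: [0.4467, -0.1594, 0.1999]
tool_rot: [2.06, 2.356, 0.006]
contact_force: [0.4, 0.1, 0.3]
opening: 0.0849
gripper_force: 0.0
t 7.925 p [ 0.4467 -0.1594  0.1999] closing deg 7.66 z [ 0.012 -0.005 -1.   ] F [0.4 0.1 0.3] open 0.0849 gf 0.0 q [-0.4  -0.11  2.06  0.    1.17 -0.53]
3165.0 (261, 113, 84, 154)
```

View pics/w4.png

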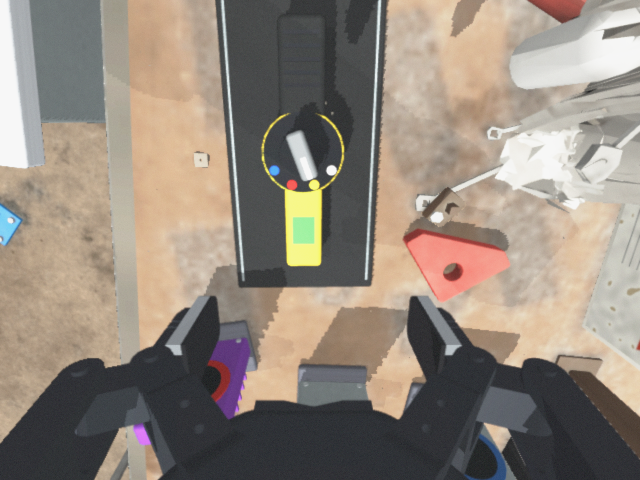

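The thermometer lies centred on the mat, dial up: dial ring centred ~(303,152), nose end (304,265), pointer (310,178) on yellow. Red plate behind (332,385).

```bash
cat > th.py <<'E'
from h import *
def therm(c,box,ztop=.04):
    h=cv2.cvtColor(c["color"],cv2.COLOR_RGB2HSV);x0,y0,x1,y1=box
    m=cv2.inRange(h,(22,80,100),(75,255,255))[y0:y1,x0:x1]
    m=cv2.morphologyEx(m,cv2.MORPH_OPEN,np.ones((9,9)))
    k=max(cv2.findContours(m,0,1)[0],key=cv2.contourArea)
    F=np.zeros_like(m);cv2.drawContours(F,[k],-1,255,-1)
    b=k.reshape(-1,2);P=[];W=[]
    for y in range(b[:,1].min()+10,b[:,1].max()-4,2):
        xs=np.where(F[y]>0)[0];p=plane(c,[[x0+xs.min(),y0+y],[x0+xs.max()+1,y0+y]],ztop);P.append(p.mean(0));W.append(np.linalg.norm(p[1]-p[0]))
    P=np.array(P);k2=np.polyfit(P[:,1],P[:,0],1)
    d=np.array([-k2[0],-1]);d/=np.linalg.norm(d)
    e=plane(c,[[x0+b[:,0].mean(),y0+b[:,1].max()+1]],ztop)[0];e[0]=np.polyval(k2,e[1])
    print("w",np.mean(W).round(4),"dir",d.round(4),"perp deg",np.degrees(np.arctan2(d[0],-d[1])).round(2),"end",e.round(4),"mid",(e[:2]-.11*d).round(4))
    return e,d
E
python3 - <<'E'
from th import *
c=cap("wrist");e,d=therm(c,(255,105,355,280))
h=cv2.cvtColor(c["color"],cv2.COLOR_RGB2HSV)
m=cv2.inRange(h,(0,0,110),(180,70,255))[120:190,280:330];k=max(cv2.findContours(m,0,1)[0],key=cv2.contourArea).reshape(-1,2)+[280,120]
p=plane(c,k,.0705)[:,:2];r=cv2.minAreaRect((p*1000).astype(np.float32));print("bar",r)
bx=plane(c,cv2.boxPoints(cv2.minAreaRect(k.astype(np.float32))),.0705);print(bx.round(4))
E
```

```text
w 0.0351 dir [ 0.1414 -0.99  ] perp deg 8.13 end [ 0.4462 -0.213   0.04  ] mid [ 0.4306 -0.1041]
bar ((430.794921875, -104.45890808105469), (14.123841285705566, 39.781585693359375), 27.722667694091797)
[[ 0.4153 -0.0899  0.0705]
 [ 0.4278 -0.0837  0.0705]
 [ 0.4463 -0.1188  0.0705]
 [ 0.4333 -0.1256  0.0705]]
```

```bash
python3 -m crank '[{"gripper":0.05,"translation":[-0.004,0.014,-0.01],"dr":[0,0,0.0875]},{"gripper":0.05,"translation":[-0.004,0.014,-0.01],"dr":[0,0,0.0875]},{"gripper":0.05,"translation":[-0.004,0.014,-0.02],"dr":[0,0,0.0875]},{"gripper":0.05,"translation":[-0.004,0.013,-0.03],"dr":[0,0,0.0875]},{"gripper":0.05,"translation":[0,0,-0.03],"dr":[0,0,0]},{"gripper":0.05,"translation":[0,0,0],"dr":[0,0,0]}]'; python3 -c "
from h import *
pose()"
```

```text
time_s: 8.78
ee_pos: [0.4222, -0.1017, 0.089]
tool_rot: [-1.621, -2.68, 0.004]
contact_force: [-0.3, 0.4, 0.3]
opening: 0.0501
gripper_force: 0.0
t 8.775 p [ 0.4222 -0.1017  0.089 ] closing deg 27.67 z [-0.009  0.003 -1.   ] F [-0.3  0.4  0.3] open 0.0501 gf 0.0 q [-0.29 -0.05  2.23 -0.    0.97 -0.78]
```

```bash
python3 -m crank '[{"gripper":0.05,"translation":[0.0065,-0.0025,-0.02],"dr":[0,0,0]},{"gripper":0.05,"translation":[0,0,-0.013],"dr":[0,0,0]},{"gripper":0.05,"translation":[0,0,0],"dr":[0,0,0]},{"gripper":0.05,"translation":[0,0,0],"dr":[0,0,0]}]'; python3 -c "
from h import *
pose()"
```

```text
time_s: 9.28
ee_pos: [0.4332, -0.1056, 0.0607]
tool_rot: [1.626, 2.688, 0.0]
contact_force: [-0.5, 0.7, -1.0]
opening: 0.0501
gripper_force: 0.0
t 9.275 p [ 0.4332 -0.1056  0.0607] closing deg 27.66 z [ 0. -0. -1.] F [-0.5  0.7 -1. ] open 0.0501 gf 0.0 q [-0.29  0.01  2.24 -0.    0.89 -0.78]
```

```bash
python3 -m crank '[{"gripper":0.05,"translation":[-0.0025,0.001,-0.009],"dr":[0,0,0]},{"gripper":0.05,"translation":[0,0,0],"dr":[0,0,0]},{"gripper":0.05,"translation":[0,0,0],"dr":[0,0,0]},{"gripper":0.0,"translation":[0,0,0],"dr":[0,0,0]},{"gripper":0.0,"translation":[0,0,0],"dr":[0,0,0]},{"gripper":0.0,"translation":[0,0,0],"dr":[0,0,0]},{"gripper":0.0,"translation":[0,0,0],"dr":[0,0,0]}]'; python3 -c "
from h import *
pose();c=cap('wrist','pics/w5.png')"
```

```text
time_s: 10.15
ee_pos: [0.4308, -0.1045, 0.0515]
tool_rot: [1.625, 2.688, 0.0]
contact_force: [-1.0, 0.2, 2.6]
opening: 0.0127
gripper_force: 60.6
t 10.15 p [ 0.4308 -0.1045  0.0515] closing deg 27.67 z [ 0. -0. -1.] F [-1.   0.2  2.6] open 0.0127 gf 60.587074756622314 q [-0.29  0.02  2.25  0.    0.87 -0.78]
```

Bar is pinched (12.7 mm). Turn clockwise 0.70 rad, release, rise.

```bash
python3 -m crank '[{"gripper":0.0,"translation":[0,0,0],"dr":[0,0,-0.1]},{"gripper":0.0,"translation":[0,0,0],"dr":[0,0,-0.1]},{"gripper":0.0,"translation":[0,0,0],"dr":[0,0,-0.1]},{"gripper":0.0,"translation":[0,0,0],"dr":[0,0,-0.1]},{"gripper":0.0,"translation":[0,0,0],"dr":[0,0,-0.1]},{"gripper":0.0,"translation":[0,0,0],"dr":[0,0,-0.1]},{"gripper":0.0,"translation":[0,0,0],"dr":[0,0,-0.1]},{"gripper":0.0,"translation":[0,0,0],"dr":[0,0,0]},{"gripper":0.0,"translation":[0,0,0],"dr":[0,0,0]},{"gripper":0.05,"translation":[0,0,0],"dr":[0,0,0]},{"gripper":0.05,"translation":[0,0,0],"dr":[0,0,0]},{"gripper":0.05,"translation":[0,0,0],"dr":[0,0,0]},{"gripper":0.05,"translation":[0,0,0.03],"dr":[0,0,0]},{"gripper":0.085,"translation":[0,-0.02,0.05],"dr":[0,0,0.09]},{"gripper":0.085,"translation":[0,-0.035,0.05],"dr":[0,0,0.09]},{"gripper":0.085,"translation":[0.01,0,0.02],"dr":[0,0,0.09]},{"gripper":0.085,"translation":[0,0,0],"dr":[0,0,0.08]},{"gripper":0.085,"translation":[0,0,0],"dr":[0,0,0]},{"gripper":0.085,"translation":[0,0,0],"dr":[0,0,0]}]'
python3 - <<'E'
from th import *
pose();c=cap('wrist','pics/w6.png')
try: therm(c,(255,105,355,280))
except Exception as x: print(x)
cv2.imwrite('pics/c6.png',c['color'][:300,200:420,::-1])
E
```

```text
time_s: 12.58
ee_pos: [0.4399, -0.1592, 0.2004]
tool_rot: [-2.069, -2.362, 0.001]
contact_force: [-0.2, 0.1, -0.1]
opening: 0.0852
gripper_force: 0.0
t 12.575 p [ 0.4399 -0.1592  0.2004] closing deg 7.55 z [-0.001  0.001 -1.   ] F [-0.2  0.1 -0.1] open 0.0852 gf 0.0 q [-0.4  -0.11  2.06 -0.    1.19 -0.53]
w 0.035 dir [ 0.1371 -0.9906] perp deg 7.88 end [ 0.4452 -0.2138  0.04  ] mid [ 0.4301 -0.1048]
```

View pics/c6.png

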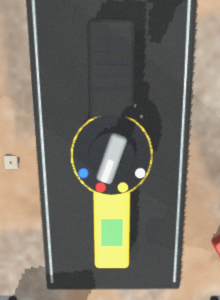

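Pointer now stands on the red dot (crop (108,178)→(101,188)); thermometer unmoved. Now to the handle.

```bash
python3 -m crank '[{"gripper":0.08,"translation":[-0.006,0.042,0],"dr":[0,0,0.006]},{"gripper":0.08,"translation":[-0.006,0.042,0],"dr":[0,0,0]},{"gripper":0.08,"translation":[-0.0073,0.04,0],"dr":[0,0,0]},{"gripper":0.08,"translation":[0,0,-0.04],"dr":[0,0,0]},{"gripper":0.08,"translation":[0,0,-0.04],"dr":[0,0,0]},{"gripper":0.08,"translation":[0,0,-0.03],"dr":[0,0,0]},{"gripper":0.08,"translation":[0,0,0],"dr":[0,0,0]},{"gripper":0.08,"translation":[0,0,0],"dr":[0,0,0]},{"gripper":0.08,"translation":[0,0,0],"dr":[0,0,0]}]'; python3 -c "
from h import *
pose()"
```

```text
time_s: 13.75
ee_pos: [0.4227, -0.0357, 0.0929]
tool_rot: [2.06, 2.368, 0.003]
contact_force: [0.4, 0.1, -0.5]
opening: 0.0799
gripper_force: 0.0
t 13.75 p [ 0.4227 -0.0357  0.0929] closing deg 7.95 z [ 0.003 -0.    -1.   ] F [ 0.4  0.1 -0.5] open 0.0799 gf 0.0 q [-0.14 -0.09  2.26 -0.    0.97 -0.28]
```

```bash
python3 -m crank '[{"gripper":0.08,"translation":[-0.001,0,-0.03],"dr":[0,0,0]},{"gripper":0.08,"translation":[0,0,-0.03],"dr":[0,0,0]},{"gripper":0.08,"translation":[0,0,-0.015],"dr":[0,0,0]},{"gripper":0.08,"translation":[0,0,0],"dr":[0,0,0]},{"gripper":0.08,"translation":[0,0,0],"dr":[0,0,0]},{"gripper":0.025,"translation":[0,0,0],"dr":[0,0,0]},{"gripper":0.025,"translation":[0,0,0],"dr":[0,0,0]},{"gripper":0.025,"translation":[0,0,0],"dr":[0,0,0]},{"gripper":0.025,"translation":[0,0,0],"dr":[0,0,0]}]'; python3 -c "
from h import *
pose()"
```

```text
time_s: 14.88
ee_pos: [0.4212, -0.0356, 0.0171]
tool_rot: [2.061, 2.369, 0.002]
contact_force: [-0.7, -0.6, 6.4]
opening: 0.0388
gripper_force: 62.2
t 14.875 p [ 0.4212 -0.0356  0.0171] closing deg 7.96 z [ 0.002 -0.    -1.   ] F [-0.7 -0.6  6.4] open 0.0388 gf 62.15359568595886 q [-0.14  0.04  2.31  0.    0.79 -0.28]
```

```bash
python3 -m crank '[{"gripper":0.025,"translation":[0,0,0.015],"dr":[0,0,0]},{"gripper":0.025,"translation":[0,0,0.025],"dr":[0,0,0]},{"gripper":0.025,"translation":[0.01,-0.01,0.02],"dr":[0,0,-0.014]},{"gripper":0.025,"translation":[0.0125,-0.0125,0],"dr":[0,0,-0.014]},{"gripper":0.025,"translation":[0.0125,-0.0125,0],"dr":[0,0,-0.014]},{"gripper":0.025,"translation":[0.0125,-0.0125,0],"dr":[0,0,-0.014]},{"gripper":0.025,"translation":[0.0125,-0.0125,0],"dr":[0,0,-0.014]},{"gripper":0.025,"translation":[0,0,0],"dr":[0,0,0]},{"gripper":0.025,"translation":[0,0,0],"dr":[0,0,0]},{"gripper":0.025,"translation":[0,0,0],"dr":[0,0,0]},{"gripper":0.025,"translation":[0,0,0],"dr":[0,0,0]}]'
python3 - <<'E'
from h import *
pose();s=cap('scene');w=cap('wrist')
cv2.imwrite('pics/c7.png',np.vstack([cv2.resize(s['color'][180:300,260:440],(600,400),interpolation=2)[:,:],cv2.resize(w['color'],(600,450))[:200]])[:,:,::-1]); cv2.imwrite('pics/w7.png',w['color'][:,:,::-1])
cv2.imwrite('pics/c7b.png',np.hstack([cv2.resize(s['color'][170:290,290:440],(400,320),interpolation=2),cv2.resize(w['color'],(400,320))])[:,:,::-1])
E
```

```text
time_s: 16.25
ee_pos: [0.4798, -0.0951, 0.0762]
tool_rot: [-2.143, -2.297, 0.0]
contact_force: [0.2, 0.1, -3.1]
opening: 0.0392
gripper_force: 61.2
t 16.25 p [ 0.4798 -0.0951  0.0762] closing deg 3.98 z [-0.  0. -1.] F [ 0.2  0.1 -3.1] open 0.0392 gf 61.18453502655029 q [-0.25  0.07  2.14  0.    0.93 -0.32]
```

View pics/c7b.png

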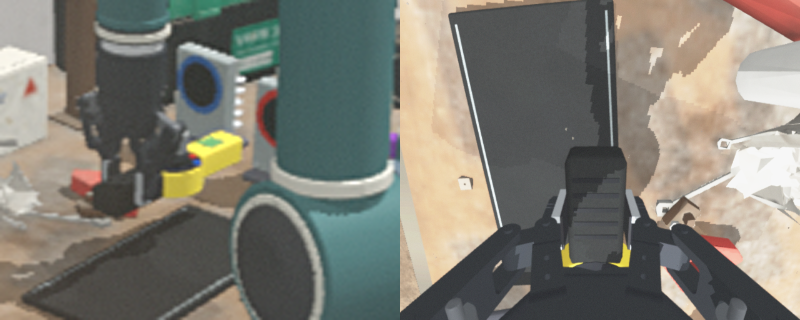

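The thermometer is held by the handle, nose towards the red-ringed plate. Checking droop and relative aim in the top and scene cameras.

Run:
```python
from h import *
for n,box in(("top",(370,220,440,320)),("scene",(340,215,385,260))):
    c=cap(n);h=cv2.cvtColor(c["color"],cv2.COLOR_RGB2HSV);x0,y0,x1,y1=box
    m=cv2.inRange(h,(22,110,90),(75,255,255));Z=np.zeros_like(m);Z[y0:y1,x0:x1]=m[y0:y1,x0:x1]
    uv=np.argwhere(Z>0)[:,::-1]
    if not len(uv):print(n,"none");continue
    P=depthpts(c,uv)
    print(n,len(P),uv.min(0),uv.max(0),P.min(0).round(3),P.max(0).round(3))
    q=P[(P[:,2]>.085)&(P[:,2]<.115)];q=q[q[:,1]<-.195]
    if len(q)<20:continue
    yb=np.round(q[:,1],2)
    for v in np.unique(yb):
        b=q[yb==v];print(v,len(b),"x",b[:,0].min().round(4),b[:,0].max().round(4),"ztop p80",np.percentile(b[:,2],80).round(4))
```

```text
top 329 [378 254] [411 274] [ 0.173 -0.295 -0.001] [ 0.528 -0.006  1.649]
-0.28 5 x 0.4826 0.5009 ztop p80 0.0959
-0.27 37 x 0.4748 0.5069 ztop p80 0.1008
-0.26 37 x 0.4742 0.5074 ztop p80 0.1002
-0.25 37 x 0.4743 0.5071 ztop p80 0.1017
-0.24 37 x 0.473 0.506 ztop p80 0.1014
-0.23 41 x 0.4717 0.5054 ztop p80 0.1025
-0.22 36 x 0.4711 0.5055 ztop p80 0.1031
-0.21 34 x 0.4695 0.504 ztop p80 0.1018
-0.2 22 x 0.4707 0.5036 ztop p80 0.1033
scene 351 [350 219] [380 243] [-0.656 -0.387 -0.   ] [0.652 1.064 0.82 ]
-0.27 16 x 0.4727 0.508 ztop p80 0.0994
-0.26 23 x 0.4748 0.509 ztop p80 0.1008
-0.25 19 x 0.4713 0.5049 ztop p80 0.101
-0.24 17 x 0.4726 0.5065 ztop p80 0.1002
-0.23 14 x 0.4703 0.4807 ztop p80 0.0992
-0.22 24 x 0.47 0.5004 ztop p80 0.1008
-0.21 22 x 0.4682 0.5035 ztop p80 0.1001
-0.2 8 x 0.4694 0.4883 ztop p80 0.1032
```

Level, lens about (0.491,-0.274,0.086): within ~4 mm. Nudge 3 mm and hold.

```bash
python3 -m crank '[{"gripper":0.025,"translation":[0.003,0,0],"dr":[0,0,0]},{"gripper":0.025,"translation":[0,0,0],"dr":[0,0,0]},{"gripper":0.025,"translation":[0,0,0],"dr":[0,0,0]},{"gripper":0.025,"translation":[0,0,0],"dr":[0,0,0]},{"gripper":0.025,"translation":[0,0,0],"dr":[0,0,0]},{"gripper":0.025,"translation":[0,0,0],"dr":[0,0,0]},{"gripper":0.025,"translation":[0,0,0],"dr":[0,0,0]},{"gripper":0.025,"translation":[0,0,0],"dr":[0,0,0]},{"gripper":0.025,"translation":[0,0,0],"dr":[0,0,0]},{"gripper":0.025,"translation":[0,0,0],"dr":[0,0,0]},{"gripper":0.025,"translation":[0,0,0],"dr":[0,0,0]},{"gripper":0.025,"translation":[0,0,0],"dr":[0,0,0]},{"gripper":0.025,"translation":[0,0,0],"dr":[0,0,0]},{"gripper":0.025,"translation":[0,0,0],"dr":[0,0,0]},{"gripper":0.025,"translation":[0,0,0],"dr":[0,0,0]},{"gripper":0.025,"translation":[0,0,0],"dr":[0,0,0]},{"gripper":0.025,"translation":[0,0,0],"dr":[0,0,0]},{"gripper":0.025,"translation":[0,0,0],"dr":[0,0,0]},{"gripper":0.025,"translation":[0,0,0],"dr":[0,0,0]},{"gripper":0.025,"translation":[0,0,0],"dr":[0,0,0]}]'; python3 -c "
from h import *
pose()"
```

```text
time_s: 18.95
ee_pos: [0.4832, -0.0955, 0.0762]
tool_rot: [2.144, 2.297, 0.0]
contact_force: [-0.9, 0.1, -3.3]
opening: 0.0387
gripper_force: 61.2
t 18.95 p [ 0.4832 -0.0955  0.0762] closing deg 3.95 z [ 0. -0. -1.] F [-0.9  0.1 -3.3] open 0.0387 gf 61.171284914016724 q [-0.25  0.07  2.13 -0.    0.93 -0.31]
```

```bash
python3 -m crank '[{"gripper":0.025,"translation":[0,0,0],"dr":[0,0,0]},{"gripper":0.025,"translation":[-0.01,0.01,0],"dr":[0,0,0.014]},{"gripper":0.025,"translation":[-0.013,0.0125,0],"dr":[0,0,0.014]},{"gripper":0.025,"translation":[-0.013,0.0125,0],"dr":[0,0,0.014]},{"gripper":0.025,"translation":[-0.013,0.0125,0],"dr":[0,0,0.014]},{"gripper":0.025,"translation":[-0.013,0.0125,-0.01],"dr":[0,0,0.014]},{"gripper":0.025,"translation":[0,0,-0.02],"dr":[0,0,0]},{"gripper":0.025,"translation":[0,0,-0.015],"dr":[0,0,0]},{"gripper":0.025,"translation":[0,0,0],"dr":[0,0,0]},{"gripper":0.025,"translation":[0,0,0],"dr":[0,0,0]}]'; python3 -c "
from h import *
pose()"
```

```text
time_s: 20.2
ee_pos: [0.4216, -0.0355, 0.0314]
tool_rot: [2.062, 2.37, 0.0]
contact_force: [1.1, 0.1, -2.8]
opening: 0.0394
gripper_force: 61.1
t 20.2 p [ 0.4216 -0.0355  0.0314] closing deg 7.96 z [ 0. -0. -1.] F [ 1.1  0.1 -2.8] open 0.0394 gf 61.07681393623352 q [-0.14  0.01  2.3  -0.    0.83 -0.28]
```

```bash
python3 -m crank '[{"gripper":0.025,"translation":[0,0,-0.007],"dr":[0,0,0]},{"gripper":0.025,"translation":[0,0,-0.005],"dr":[0,0,0]},{"gripper":0.025,"translation":[0,0,-0.002],"dr":[0,0,0]},{"gripper":0.025,"translation":[0,0,0],"dr":[0,0,0]},{"gripper":0.05,"translation":[0,0,0],"dr":[0,0,0]},{"gripper":0.07,"translation":[0,0,0],"dr":[0,0,0]},{"gripper":0.07,"translation":[0,0,0],"dr":[0,0,0]},{"gripper":0.07,"translation":[0,0,0.02],"dr":[0,0,0]},{"gripper":0.07,"translation":[0,0,0.05],"dr":[0,0,0]},{"gripper":0.085,"translation":[0,0,0.06],"dr":[0,0,0]},{"gripper":0.085,"translation":[0.006,-0.04,0.053],"dr":[0,0,0]},{"gripper":0.085,"translation":[0.006,-0.042,0],"dr":[0,0,0]},{"gripper":0.085,"translation":[0.006,-0.042,0],"dr":[0,0,0]},{"gripper":0.085,"translation":[0,0,0],"dr":[0,0,0]},{"gripper":0.085,"translation":[0,0,0],"dr":[0,0,0]},{"gripper":0.085,"translation":[0,0,0],"dr":[0,0,0]}]'
python3 - <<'E'
from th import *
pose();c=cap('wrist')
try: therm(c,(255,105,355,280))
except Exception as x: print(x)
cv2.imwrite('pics/c8.png',c['color'][:300,200:560,::-1])
E
```

```text
time_s: 22.2
ee_pos: [0.4385, -0.156, 0.1966]
tool_rot: [-2.06, -2.371, -0.0]
contact_force: [0.2, 0.4, -0.5]
opening: 0.0852
gripper_force: 0.0
t 22.2 p [ 0.4385 -0.156   0.1966] closing deg 8.02 z [-0.001  0.001 -1.   ] F [ 0.2  0.4 -0.5] open 0.0852 gf 0.0 q [-0.4  -0.11  2.07  0.    1.18 -0.54]
w 0.0351 dir [ 0.1391 -0.9903] perp deg 8.0 end [ 0.4457 -0.2129  0.04  ] mid [ 0.4304 -0.104 ]
```

View pics/c8.png

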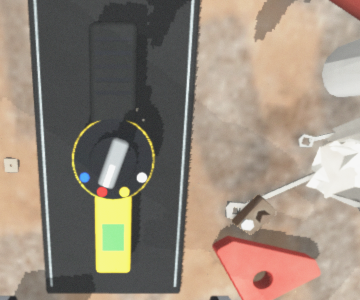

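The thermometer lies flat in the middle of the mat (dial (113,158)), pointer at the red dot (102,190), gripper clear. Handing in.

```bash
python3 -c "
from bench import order
print(order.hand_in())"
```

```text
the job is handed in; nothing more can be done
None
```

The job is handed in at about 22 s of 64 s, and no verdict came back. The thermometer was set to red, held about 10 cm from the red-ringed plate for over two seconds, and now lies back on the mat, dial up and on red, with the gripper clear.

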